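# Find the empty compartment and push its flap open

### The job

Three of the four compartments of the grey case are packed full and one is empty. Press on the identical flaps with the fingertips to find the one that rocks, without forcing those that sit firm, then push that flap's near end, where its rubber pad is, down until it stands wide open, and leave it open. Grasp and lift nothing, and do not disturb the things standing round the case.

Things in the scene. Friction and masses are not known exactly. Their poses are not given: they have to be found in the camera images.
- case: Grey case fixed to the table, 129 mm deep (x), 354 mm wide (y), 85 mm high: four compartments in a row along y, 88 mm apart, 119 x 80 mm inside, each topped by a flap. Origin: centre of its underside; x to its far long side, y to its left, z up; turned by up to 0.2 rad. Paper label frames on the near face. More than 60 N on the case or a flap counts as forcing it.
- pad_1 (a point): Top centre of the black rubber push pad (22 x 44 mm, 1.5 mm proud) on the flap that is leftmost (most +y), 84 mm above the table when shut; moves with the flap. It lies 45 mm nearer to the robot (case -x) than the flap's pivot line and 32 mm from the inside of the near wall.
- pad_2 (a point): Top centre of the black rubber push pad (22 x 44 mm, 1.5 mm proud) on the flap that is second from the left, 84 mm above the table when shut; moves with the flap. It lies 45 mm nearer to the robot (case -x) than the flap's pivot line and 32 mm from the inside of the near wall.
- pad_3 (a point): Top centre of the black rubber push pad (22 x 44 mm, 1.5 mm proud) on the flap that is third from the left, 84 mm above the table when shut; moves with the flap. It lies 45 mm nearer to the robot (case -x) than the flap's pivot line and 32 mm from the inside of the near wall.
- pad_4 (a point): Top centre of the black rubber push pad (22 x 44 mm, 1.5 mm proud) on the flap that is rightmost (most -y), 84 mm above the table when shut; moves with the flap. It lies 45 mm nearer to the robot (case -x) than the flap's pivot line and 32 mm from the inside of the near wall.
- flap_1 (a joint): Angle of the leftmost (most +y) flap, a steel plate 115 x 77 x 4 mm; pivot line along case y, 17.5 mm beyond the case's middle, 81 mm high. 0 = shut, level; positive = near end down (open); stop at 0.95 rad. All look alike: the one over the empty compartment turns at about 1 to 2.5 N on its pad and stays where left; the others give under 2 mm. Which is free varies.
- flap_2 (a joint): Angle of the second from the left flap, a steel plate 115 x 77 x 4 mm; pivot line along case y, 17.5 mm beyond the case's middle, 81 mm high. 0 = shut, level; positive = near end down (open); stop at 0.95 rad. All look alike: the one over the empty compartment turns at about 1 to 2.5 N on its pad and stays where left; the others give under 2 mm. Which is free varies.
- flap_3 (a joint): Angle of the third from the left flap, a steel plate 115 x 77 x 4 mm; pivot line along case y, 17.5 mm beyond the case's middle, 81 mm high. 0 = shut, level; positive = near end down (open); stop at 0.95 rad. All look alike: the one over the empty compartment turns at about 1 to 2.5 N on its pad and stays where left; the others give under 2 mm. Which is free varies.
- flap_4 (a joint): Angle of the rightmost (most -y) flap, a steel plate 115 x 77 x 4 mm; pivot line along case y, 17.5 mm beyond the case's middle, 81 mm high. 0 = shut, level; positive = near end down (open); stop at 0.95 rad. All look alike: the one over the empty compartment turns at about 1 to 2.5 N on its pad and stays where left; the others give under 2 mm. Which is free varies.
- timer: Bystander, loose: wind-up kitchen timer, round, 68 mm across, 41 mm high. Origin: centre of its underside.
- spanner: Bystander, loose: flat steel spanner, 171 mm long, 6 mm thick. Origin: centre of its underside.
- screwdriver: Bystander, loose: screwdriver with a yellow handle, 196 mm long, 23 mm thick. Origin: centre of its underside.
- tape: Bystander, loose: roll of brown tape lying flat, 98 mm across, 48 mm high. Origin: centre of its underside.
- pot: Bystander, loose: low clear fruit pot, 95 mm across, 58 mm high. Origin: centre of its underside.

How it is judged:
By the outcome, as a careful person would: the job done as asked, in the order asked, and still so for the second after the job is handed in, with the robot touching nothing.
It also fails if it takes over 43 s, if anything falls off the work surface, if the arm or the gripper's body presses on something with over 40 N, if the wrist force passes 120 N, or if a joint passes its speed limit or range.

### The arm

A 6-joint arm with a two-finger parallel gripper is mounted at the origin on a cart in front of the work surface, level with it; the furniture and walls round the work are solid. World frame = base frame: x ahead of the robot, y to its left, z up, the work surface at z = 0. Lengths are in m, angles in degrees, forces in N, time in s.
With the tool pointing down it reaches from about 0.4 to 0.925 m from the base axis. Payload 12.5 kg.
Tool frame: the origin (TCP) lies midway between the tips of the shut fingers; the grasp point (between the pads) lies 19 mm behind it (grip_point_offset is the distance from the TCP to the grasp point, in m); z points along the fingers, y is the line along which they close (so a half turn about z gives the same grasp; the last joint's range is limited). The gripper opens to 95 mm and grips with 3 to 60 N. Pads are 20 mm wide; open, the fingers measure 119 mm over their backs; the gripper's body (75 mm by 180 mm) begins 59 mm behind the grasp point.
Start: joints at [60.241, 28.126, 89.318, -0, 62.55, -6.05], TCP at [0.251, 0.572, 0.215] pointing down, gripper open.
Joint ranges: [-177.58, 177.58], [-47.91, 125.51], [2.72, 160], [-65.01, 245.01], [3.68, 167.84], [-153.87, 153.87]. Speed limits (degrees/s): [127.2, 127.2, 159.86, 180, 180, 180].

### API

Orientations are given as [roll, pitch, yaw] about the fixed x, y, z axes, in that order (R = Rz(yaw) Ry(pitch) Rx(roll)).
In Python, from bench import get_obs, capture, camera_info, hand_in, grip_point_offset gives the robot as it stands.
- The arm moves only by the shell command python3 -m jog 'ROWS' [FORCE]. ROWS is JSON, a list of rows, each an object of numbers: "dx", "dy", "dz": the shift along the tool's x, y, z each as a share of 0.6 m, from -1 to 1; "wx", "wy", "wz": the turn, a rotation vector about the tool's x, y, z each as a share of 8 degrees, from -1 to 1; "grip": the closure, from 0 (fully open) to 1 (shut). In form: [{"dx": .., "dy": .., "dz": .., "wx": .., "wy": .., "wz": .., "grip": ..}, ...]. A call has 1 to 10 rows; each row shifts and turns the commanded pose from where the row before left it, along the tool's axes as they then stand; what a row does not reach is not made up. A row lasts 1/10 s, in which the tool goes at most 50 mm and 8.59 degrees, less where a joint would pass 70% of its speed; a pose out of reach is approached as far as the arm can. A call with a number of a shift or a turn outside -1 to 1 is refused whole. A call with a gripper value outside its range is refused whole. The fingers move at their own pace and stop on an object; FORCE is the grip in N (left out, the last holds). Time passes only in rows, so rows that do not move let the fingers close. It gives the time, the measured TCP pose, the force, the opening and the grip force at its end, in the units of the state.
- get_obs(): the state, without advancing time (a new reading comes with each control period).
- capture(name): name is "scene" or "top" or "wrist"; returns the picture (420x560x3 uint8, blue, green, red); there is no depth.
- camera_info(name): a dict with "camera_matrix" (3x3 intrinsics, pixels), "D" ([k1, k2, p1, p2, k3] as OpenCV has them; the pictures are not rectified), "R" (3x3) and "t" (3): a world point X has camera coordinates R X + t; the wrist camera has in their place "T_tool_cam" (4x4, takes a point from camera to tool coordinates, whose origin is the TCP and whose axes are the flange's). Camera axes: x right, y down, z forward; pixel columns grow to the right and rows downward; lengths in m; the calibration is good to about 2 mm. A picture is of the moment at which its call begins: read the wrist's pose just before it. camera_info takes no time and is no camera call.
- hand_in(): hands the job in; it is judged then, once.
The state is a dict: "t": time; "q": joint angles; "qd": joint speeds; "effort": joint torques, N m; "position": TCP position; "tcp_rot": TCP orientation; "wrist_force": force on the tool from outside, world axes, zero at the start; "ft_torque": the same for the moment, N m; "width": finger opening in m; "finger_force": force on a finger pad.
Only numpy, scipy, OpenCV 4.12 (cv2) and the standard library are available. Lean on these libraries where they do the work, as an engineer would, in place of code of your own. Each camera call takes 0.05 s, during which the arm holds its last target. There are 200 camera calls.

## Working session

There is one attempt and no reset: what is moved stays moved. The work goes in short steps, Python scripts to look and compute and a shell command to move; the robot and the scene stay as the last step left them, time stands still between calls to the robot, and variables do not carry over. Pictures are saved under pics/ and viewed, at most 10 in all, crops included, and the job is handed in when it is done.

```bash
mkdir -p pics; python3 - <<'E'
from bench import *
import cv2
o=get_obs();print({k:o[k] for k in('t','position','tcp_rot','wrist_force','width')},grip_point_offset)
for n in("scene","top"):
    cv2.imwrite(f"pics/{n}0.png",capture(n))
    print(n,camera_info(n))
print(camera_info("wrist"))
E
```

```text
{'t': 0.0, 'position': array([0.25116916, 0.57204084, 0.21405161]), 'tcp_rot': array([-1.79936034e+02, -5.76331245e-03,  1.56291393e+02]), 'wrist_force': array([-0.74676241,  0.09633276,  1.12866606]), 'width': 0.09515191306670884} 0.0188
scene {'camera_matrix': array([[419.63958905,   0.        , 277.28393661],
       [  0.        , 419.63958905, 207.8813609 ],
       [  0.        ,   0.        ,   1.        ]]), 'D': array([-0.13176471,  0.        ,  0.        ,  0.        ,  0.        ]), 'R': array([[ 0.75916071, -0.6505318 ,  0.02198624],
       [-0.41327243, -0.50782851, -0.75585455],
       [ 0.50287266,  0.56472877, -0.65437031]]), 't': array([-0.56016327,  0.232678  ,  1.09371178])}
top {'camera_matrix': array([[394.13946596,   0.        , 277.79052513],
       [  0.        , 394.13946596, 213.26139898],
       [  0.        ,   0.        ,   1.        ]]), 'D': array([-0.06844639,  0.        ,  0.        ,  0.        ,  0.        ]), 'R': array([[ 0.00583544, -0.99994502,  0.0087126 ],
       [-0.9888794 , -0.00706521, -0.14855172],
       [ 0.14860511, -0.00774885, -0.98886626]]), 't': array([-0.16405527,  0.60312497,  0.93701746])}
{'camera_matrix': array([[356.56162393,   0.        , 283.1559951 ],
       [  0.        , 356.56162393, 212.56908256],
       [  0.        ,   0.        ,   1.        ]]), 'D': array([-0.03673243,  0.        ,  0.        ,  0.        ,  0.        ]), 'T_tool_cam': array([[ 1.50875792e-04, -9.58514763e-01, -2.85042849e-01,
         7.99945835e-02],
       [ 9.99999456e-01,  4.38843977e-04, -9.46393572e-04,
        -2.59474007e-05],
       [ 1.03222155e-03, -2.85042551e-01,  9.58514308e-01,
        -1.69403196e-01],
       [ 0.00000000e+00,  0.00000000e+00,  0.00000000e+00,
         1.00000000e+00]])}
```

View pics/top0.png

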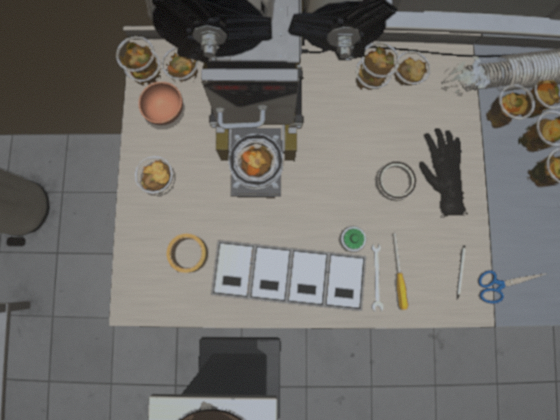

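View pics/scene0.png

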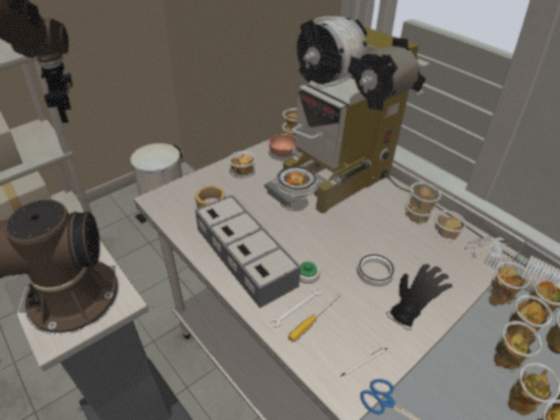

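The top view shows the case's white flaps with black pads at about (231,281), (269,286), (307,291) and (347,294). The tape is left of the case, the green timer is behind its right end, and the spanner and screwdriver are to its right. Next I'll compute the pad positions.

```bash
cat > h.py <<'E'
import numpy as np,cv2
from bench import *
from scipy.spatial.transform import Rotation as Ro
def ray(ci,px,z,R,t):
    u=cv2.undistortPoints(np.array([[px]],float),ci["camera_matrix"],ci["D"])[0,0]
    d=R.T@np.array([*u,1]);c=-R.T@t
    return c+d*(z-c[2])/d[2]
def blobs(im,box):
    x0,y0,x1,y1=box
    m=(im[y0:y1,x0:x1].max(2)<70).astype(np.uint8)
    n,_,s,c=cv2.connectedComponentsWithStats(m)
    return [(c[i]+[x0,y0],s[i]) for i in range(1,n)]
E
python3 - <<'E'
from h import *
im=cv2.imread("pics/top0.png");ci=camera_info("top")
P=[]
for c,s in blobs(im,(215,265,365,306)):
    if s[4]>80 and s[2]<40: p=ray(ci,c,.084,ci["R"],ci["t"]);P.append(p);print(c.round(1),s,p.round(4))
P=np.array(sorted(P,key=lambda p:-p[1]))
d=P[-1]-P[0];print("spacing",np.diff(P,axis=0).round(4),"yaw",np.degrees(np.arctan2(d[0],-d[1])))
o=get_obs();R=Ro.from_euler('xyz',o["tcp_rot"],degrees=True).as_matrix();print(R.round(3))
for p in P: print((R.T@(p+[0,0,.04]-o["position"])).round(4))
E
```

```text
[231.4 280.6] [  9  12  16   8 108] [ 0.4383 -0.0522  0.084 ]
[268.7 284.7] [ 46  16  17   8 105] [ 0.4295 -0.1396  0.084 ]
[306.4 288.8] [ 84  20  16   8 105] [ 0.4205 -0.2278  0.084 ]
[343.5 292.8] [121  24  16   8 105] [ 0.4115 -0.3145  0.084 ]
spacing [[-0.0088 -0.0874  0.    ]
 [-0.009  -0.0882  0.    ]
 [-0.009  -0.0867  0.    ]] yaw -5.839897465028106
[[-0.916  0.402 -0.   ]
 [ 0.402  0.916 -0.001]
 [ 0.    -0.001 -1.   ]]
[-0.4223 -0.4963  0.0906]
[-0.4494 -0.5798  0.0907]
[-0.4766 -0.6642  0.0907]
[-0.5032 -0.7473  0.0908]
```

```bash
python3 -m jog '[{"dx":-0.0618,"dy":-0.0541,"grip":1},{"dx":-0.0618,"dy":-0.0541,"grip":1},{"dx":-0.0618,"dy":-0.0541,"grip":1},{"dx":-0.0618,"dy":-0.0541,"grip":1},{"dx":-0.0618,"dy":-0.0541,"grip":1},{"dx":-0.0618,"dy":-0.0541,"grip":1},{"dx":-0.0618,"dy":-0.0541,"grip":1},{"dx":-0.0389,"dy":-0.0641,"grip":1},{"dx":-0.0389,"dy":-0.0641,"grip":1},{"dx":-0.0389,"dy":-0.0641,"grip":1}]' 10
python3 -m jog '[{"dx":-0.0389,"dy":-0.0641,"grip":1},{"dx":-0.0389,"dy":-0.0641,"grip":1},{"dx":-0.0389,"dy":-0.0641,"grip":1},{"dx":-0.0389,"dy":-0.0641,"grip":1},{"wz":-1,"grip":1},{"wz":-1,"grip":1},{"wz":-0.23,"grip":1},{"grip":1},{"grip":1}]'
cat > st.py <<'E'
from h import *
o=get_obs();R=Ro.from_euler('xyz',o["tcp_rot"],degrees=True).as_matrix()
print(round(o["t"],2),o["position"].round(4),o["tcp_rot"].round(2),"F",o["wrist_force"].round(1),"w",round(o["width"],3))
for p in [(.4383,-.0522),(.4295,-.1396),(.4205,-.2278),(.4115,-.3145)]:
    print((R.T@(np.array([*p,.1])-o["position"])/.6).round(4))
E
python3 st.py
python3 - <<'E'
from h import *
o=get_obs();ci=camera_info("wrist");im=capture("wrist");cv2.imwrite("pics/w1.png",im)
T=np.eye(4);T[:3,:3]=Ro.from_euler('xyz',o["tcp_rot"],degrees=True).as_matrix();T[:3,3]=o["position"]
C=T@ci["T_tool_cam"];R=C[:3,:3].T;t=-R@C[:3,3]
for c,s in blobs(im,(0,0,560,420)):
    if s[4]>200: print(c.round(1),s,ray(ci,c,.084,R,t).round(4))
E
```

```text
0.1 [0.2512 0.5721 0.2141] [-179.94   -0.    156.29] F [ 0.4 -0.7 -0.5] w 0.095
[-0.7039 -0.8271  0.191 ]
[-0.749  -0.9663  0.1911]
[-0.7944 -1.107   0.1912]
[-0.8388 -1.2453  0.1914]
[136.4 108.2] [107  61  58  99 679] [0.1301 0.4942 0.084 ]
[ 54.3 135.6] [    0    77   137   130 12190] [0.1207 0.4194 0.084 ]
[463.3 162.9] [450 154  26  19 310] [0.2804 0.7258 0.084 ]
[271.5 355.4] [    0   247   560   173 48840] [0.3913 0.4974 0.084 ]schema error: expected keys dx, dy, dz, wx, wy, wz, grip
schema error: expected keys dx, dy, dz, wx, wy, wz, grip
```

View pics/w1.png

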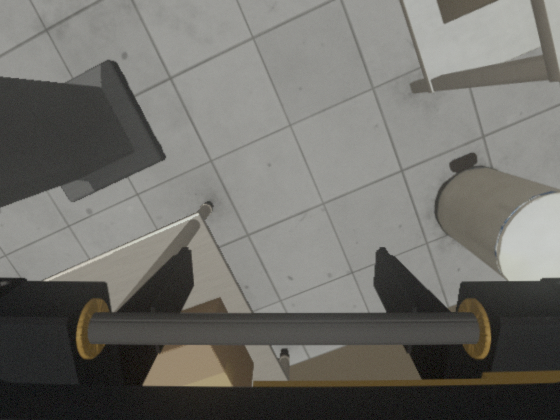

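The arm didn't move because each row has to carry every key. The wrist view still shows the floor, with the fingers at (180,260) and (385,260). I'll retype the rows in full.

```bash
python3 -m jog '[{"dx":-0.0618,"dy":-0.0541,"dz":0,"wx":0,"wy":0,"wz":0,"grip":1},{"dx":-0.0618,"dy":-0.0541,"dz":0,"wx":0,"wy":0,"wz":0,"grip":1},{"dx":-0.0618,"dy":-0.0541,"dz":0,"wx":0,"wy":0,"wz":0,"grip":1},{"dx":-0.0618,"dy":-0.0541,"dz":0,"wx":0,"wy":0,"wz":0,"grip":1},{"dx":-0.0618,"dy":-0.0541,"dz":0,"wx":0,"wy":0,"wz":0,"grip":1},{"dx":-0.0618,"dy":-0.0541,"dz":0,"wx":0,"wy":0,"wz":0,"grip":1},{"dx":-0.0618,"dy":-0.0541,"dz":0,"wx":0,"wy":0,"wz":0,"grip":1},{"dx":-0.0389,"dy":-0.0641,"dz":0,"wx":0,"wy":0,"wz":0,"grip":1},{"dx":-0.0389,"dy":-0.0641,"dz":0,"wx":0,"wy":0,"wz":0,"grip":1},{"dx":-0.0389,"dy":-0.0641,"dz":0,"wx":0,"wy":0,"wz":0,"grip":1}]' 10
python3 -m jog '[{"dx":-0.0389,"dy":-0.0641,"dz":0,"wx":0,"wy":0,"wz":0,"grip":1},{"dx":-0.0389,"dy":-0.0641,"dz":0,"wx":0,"wy":0,"wz":0,"grip":1},{"dx":-0.0389,"dy":-0.0641,"dz":0,"wx":0,"wy":0,"wz":0,"grip":1},{"dx":-0.0389,"dy":-0.0641,"dz":0,"wx":0,"wy":0,"wz":0,"grip":1},{"dx":0,"dy":0,"dz":0,"wx":0,"wy":0,"wz":-1,"grip":1},{"dx":0,"dy":0,"dz":0,"wx":0,"wy":0,"wz":-1,"grip":1},{"dx":0,"dy":0,"dz":0,"wx":0,"wy":0,"wz":-0.23,"grip":1},{"dx":0,"dy":0,"dz":0,"wx":0,"wy":0,"wz":0,"grip":1},{"dx":0,"dy":0,"dz":0,"wx":0,"wy":0,"wz":0,"grip":1}]'
python3 st.py
python3 - <<'E'
from h import *
o=get_obs();ci=camera_info("wrist");im=capture("wrist");cv2.imwrite("pics/w2.png",im)
T=np.eye(4);T[:3,:3]=Ro.from_euler('xyz',o["tcp_rot"],degrees=True).as_matrix();T[:3,3]=o["position"]
C=T@ci["T_tool_cam"];R=C[:3,:3].T;t=-R@C[:3,3]
for c,s in blobs(im,(0,0,560,420)):
    if s[4]>200: print(c.round(1),s,ray(ci,c,.084,R,t).round(4))
E
```

```text
t: 1.15
position: [0.4152, 0.1243, 0.2146]
tcp_rot: [180.0, 0.0, 156.3]
wrist_force: [0.9, -0.7, -1.5]
width: 0.0205
finger_force: 0.0
t: 2.05
position: [0.4389, -0.0523, 0.2146]
tcp_rot: [180.0, -0.0, 174.1]
wrist_force: [1.6, 0.2, -1.1]
width: 0.0007
finger_force: 0.0
2.05 [ 0.4389 -0.0523  0.2146] [179.99  -0.   174.06] F [ 1.6  0.2 -1.1] w 0.001
[0.001 0.    0.191]
[ 0.0005 -0.1464  0.191 ]
[ 2.000e-04 -2.942e-01  1.910e-01]
[ 2.000e-04 -4.394e-01  1.910e-01]
[298.5  19.3] [ 234    0  117   49 3970] [ 0.296  -0.0262  0.084 ]
[ 81.8 202.7] [ 60 193  48  22 726] [ 0.4206 -0.2294  0.084 ]
[284. 203.] [ 260  192   49   23 1125] [ 0.4393 -0.0521  0.084 ]
[  5.8 204.6] [  0 194  15  21 264] [ 0.4149 -0.2994  0.084 ]
[274.9 358.6] [    0   248   560   172 47867] [ 0.5995 -0.0779  0.084 ]
```

View pics/w2.png

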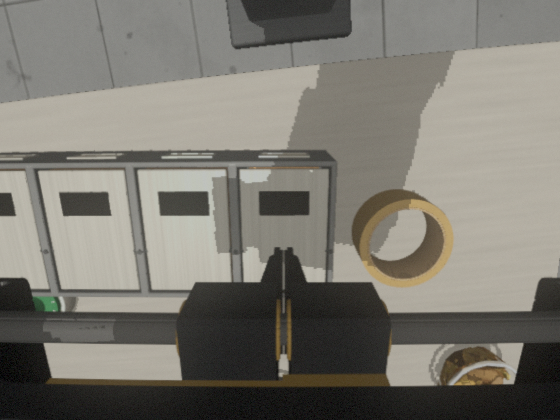

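The wrist view puts pad 1 at (284,203), which agrees with the top view to within 1 mm, and the tape is clear. Now I'll descend and press gently.

```bash
python3 -m jog '[{"dx":0.001,"dy":0,"dz":0.066,"wx":0,"wy":0,"wz":0,"grip":1},{"dx":0,"dy":0,"dz":0.066,"wx":0,"wy":0,"wz":0,"grip":1},{"dx":0,"dy":0,"dz":0.066,"wx":0,"wy":0,"wz":0,"grip":1},{"dx":0,"dy":0,"dz":0,"wx":0,"wy":0,"wz":0,"grip":1},{"dx":0,"dy":0,"dz":0,"wx":0,"wy":0,"wz":0,"grip":1},{"dx":0,"dy":0,"dz":0,"wx":0,"wy":0,"wz":0,"grip":1}]'
for i in 1 2; do python3 -m jog '[{"dx":0,"dy":0,"dz":0.003,"wx":0,"wy":0,"wz":0,"grip":1},{"dx":0,"dy":0,"dz":0.003,"wx":0,"wy":0,"wz":0,"grip":1},{"dx":0,"dy":0,"dz":0,"wx":0,"wy":0,"wz":0,"grip":1}]'|egrep 'posi|wrist'; done
python3 -m jog '[{"dx":0,"dy":0,"dz":0.003,"wx":0,"wy":0,"wz":0,"grip":1},{"dx":0,"dy":0,"dz":0,"wx":0,"wy":0,"wz":0,"grip":1}]'|egrep 'posi|wrist'
```

```text
t: 2.7
position: [0.4392, -0.0524, 0.0975]
tcp_rot: [-180.0, 0.1, 174.1]
wrist_force: [1.3, -0.7, 0.9]
width: 0.0003
finger_force: 0.0
position: [0.4385, -0.0523, 0.0927]
wrist_force: [-1.2, 0.6, 0.6]
position: [0.4382, -0.0522, 0.0884]
wrist_force: [0.0, -0.3, 0.8]
position: [0.4383, -0.0522, 0.0866]
wrist_force: [-0.7, -0.7, -0.6]
```

```bash
for i in 1 2 3 4; do python3 -m jog '[{"dx":0,"dy":0,"dz":0.0017,"wx":0,"wy":0,"wz":0,"grip":1},{"dx":0,"dy":0,"dz":0,"wx":0,"wy":0,"wz":0,"grip":1}]'|egrep 'posi|wrist'; done
```

```text
position: [0.4383, -0.0522, 0.0857]
wrist_force: [0.5, -0.0, -0.1]
position: [0.4383, -0.0523, 0.0847]
wrist_force: [0.6, 0.4, 0.6]
position: [0.4383, -0.0523, 0.0837]
wrist_force: [-0.6, -1.0, 0.4]
position: [0.4383, -0.0522, 0.0827]
wrist_force: [-0.8, 0.0, 0.3]
```

```bash
for i in 1 2 ; do python3 -m jog '[{"dx":0,"dy":0,"dz":0.0017,"wx":0,"wy":0,"wz":0,"grip":1},{"dx":0,"dy":0,"dz":0,"wx":0,"wy":0,"wz":0,"grip":1}]'|egrep 'posi|wrist'; done
```

```text
position: [0.4383, -0.0522, 0.0816]
wrist_force: [-1.0, 0.2, 0.3]
position: [0.4383, -0.0523, 0.0806]
wrist_force: [-0.6, -0.5, 0.6]
```

```bash
for i in 1 2 ; do python3 -m jog '[{"dx":0,"dy":0,"dz":0.0017,"wx":0,"wy":0,"wz":0,"grip":1},{"dx":0,"dy":0,"dz":0,"wx":0,"wy":0,"wz":0,"grip":1}]'|egrep 'posi|wrist'; done; python3 - <<'E'
from h import *
print(get_obs()['t']);cv2.imwrite("pics/w3.png",capture("wrist")[140:300,200:360])
E
```

```text
position: [0.4384, -0.0523, 0.0796]
wrist_force: [-0.2, 0.8, 1.1]
position: [0.4384, -0.0523, 0.0786]
wrist_force: [0.3, -0.1, 2.2]
5.1
```

```bash
for i in 1 2 ; do python3 -m jog '[{"dx":0,"dy":0,"dz":0.0017,"wx":0,"wy":0,"wz":0,"grip":1},{"dx":0,"dy":0,"dz":0,"wx":0,"wy":0,"wz":0,"grip":1}]'|egrep 'posi|wrist'; done; python3 - <<'E'
from h import *
im=capture("wrist")[140:300,180:380];cv2.imwrite("pics/w4.png",cv2.resize(im,None,fx=3,fy=3))
E
```

```text
position: [0.4385, -0.0523, 0.0776]
wrist_force: [-0.1, 0.6, 0.8]
position: [0.4385, -0.0523, 0.0766]
wrist_force: [0.9, -0.1, 1.7]
```

View pics/w4.png

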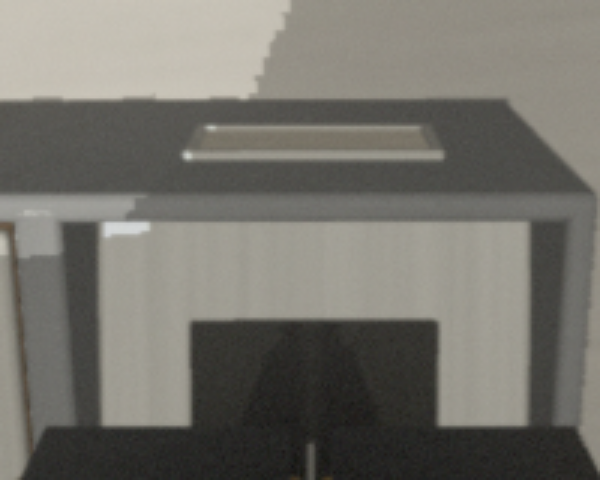

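The flap's near end is visibly sunk: the dark inner walls show at (80,300) and (550,300) in the crop. The finger is 7 mm below pad height at only about 1.5 N, so the leftmost flap is the free one. I'll push it down.

```bash
for i in 1 2 3; do python3 -m jog '[{"dx":0,"dy":0,"dz":0.006,"wx":0,"wy":0,"wz":0,"grip":1},{"dx":0,"dy":0,"dz":0.006,"wx":0,"wy":0,"wz":0,"grip":1},{"dx":0,"dy":0,"dz":0.006,"wx":0,"wy":0,"wz":0,"grip":1},{"dx":0,"dy":0,"dz":0,"wx":0,"wy":0,"wz":0,"grip":1}]'|egrep 'posi|wrist'; done
```

```text
position: [0.4379, -0.0522, 0.0652]
wrist_force: [0.4, -0.3, -0.5]
position: [0.438, -0.0522, 0.0545]
wrist_force: [0.1, 0.2, -0.5]
position: [0.4381, -0.0522, 0.0437]
wrist_force: [0.8, -0.2, 0.0]
```

```bash
for i in 1 2 3 4; do python3 -m jog '[{"dx":0,"dy":0,"dz":0.0035,"wx":0,"wy":0,"wz":0,"grip":1},{"dx":0,"dy":0,"dz":0,"wx":0,"wy":0,"wz":0,"grip":1}]'|egrep 'posi|wrist'; done
```

```text
position: [0.4383, -0.0522, 0.0419]
wrist_force: [0.0, -0.8, 0.6]
position: [0.4383, -0.0522, 0.0399]
wrist_force: [-1.1, -0.3, -0.4]
position: [0.4381, -0.0522, 0.0379]
wrist_force: [-1.5, 0.9, 5.4]
position: [0.4376, -0.0521, 0.0356]
wrist_force: [-2.7, 0.8, 1.7]
```

```bash
for i in 1 2 3; do python3 -m jog '[{"dx":0,"dy":0,"dz":0.002,"wx":0,"wy":0,"wz":0,"grip":1},{"dx":0,"dy":0,"dz":0,"wx":0,"wy":0,"wz":0,"grip":1}]'|egrep 'posi|wrist'; done; python3 - <<'E'
from h import *
print(get_obs()['t']);cv2.imwrite("pics/s5.png",cv2.resize(capture("scene")[170:320,160:330],None,fx=3.5,fy=3.5))
E
```

```text
position: [0.4377, -0.0521, 0.0347]
wrist_force: [-5.4, 0.2, 8.8]
position: [0.4376, -0.0521, 0.0338]
wrist_force: [-7.0, 0.5, 14.3]
position: [0.4376, -0.0521, 0.033]
wrist_force: [-8.8, 1.2, 24.1]
8.2
```

View pics/s5.png

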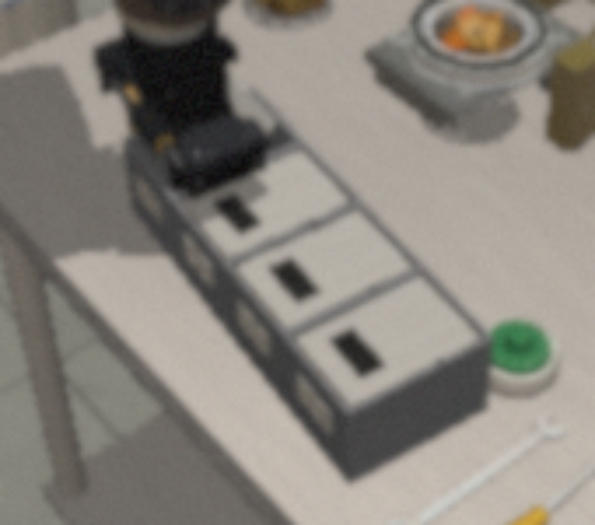

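The force climbs at z ≈ 0.034, which matches the expected stop, and the other three flaps sit flat. I'll withdraw and check.

```bash
python3 -m jog '[{"dx":0,"dy":0,"dz":-0.01,"wx":0,"wy":0,"wz":0,"grip":1},{"dx":0,"dy":0,"dz":-0.03,"wx":0,"wy":0,"wz":0,"grip":1},{"dx":0,"dy":0,"dz":-0.06,"wx":0,"wy":0,"wz":0,"grip":1},{"dx":0,"dy":0,"dz":-0.08,"wx":0,"wy":0,"wz":0,"grip":1},{"dx":0,"dy":0,"dz":-0.08,"wx":0,"wy":0,"wz":0,"grip":1},{"dx":0,"dy":0,"dz":-0.04,"wx":0,"wy":0,"wz":0,"grip":1},{"dx":0,"dy":0,"dz":0,"wx":0,"wy":0,"wz":0,"grip":1},{"dx":0,"dy":0,"dz":0,"wx":0,"wy":0,"wz":0,"grip":1},{"dx":0,"dy":0,"dz":0,"wx":0,"wy":0,"wz":0,"grip":1}]'; python3 - <<'E'
from h import *
cv2.imwrite("pics/w6.png",capture("wrist"))
cv2.imwrite("pics/s6.png",cv2.resize(capture("scene")[170:320,160:330],None,fx=3.5,fy=3.5))
E
```

```text
t: 9.15
position: [0.438, -0.0522, 0.2111]
tcp_rot: [180.0, -0.1, 174.1]
wrist_force: [0.3, -0.1, -0.1]
width: 0.0002
finger_force: 0.0
```

View pics/w6.png

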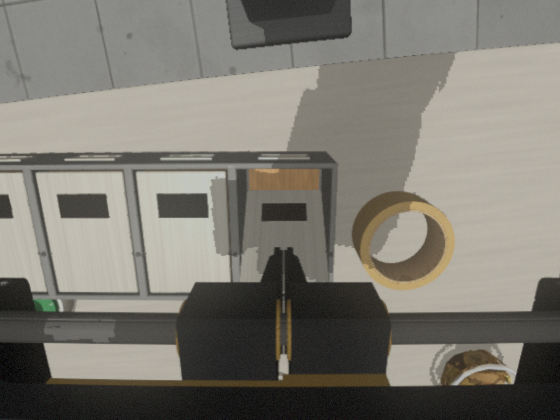

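View pics/s6.png

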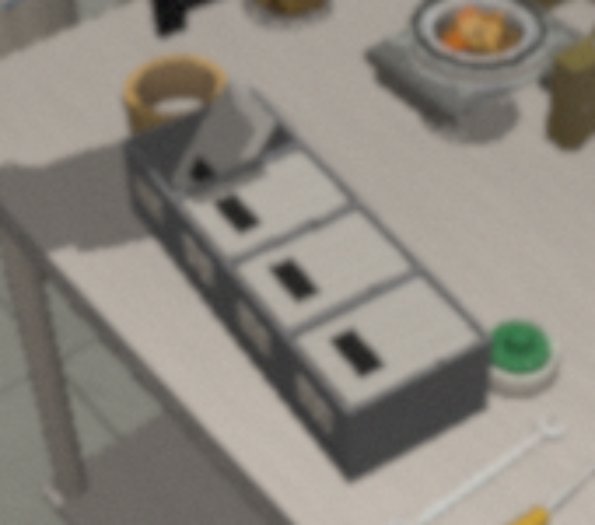

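The leftmost flap stands steeply open, with the compartment floor visible at (284,178) in the wrist view. The other three flaps are shut, and the tape and timer have not moved.

```bash
python3 -c "from bench import *;print(hand_in())"
```

```text
the job is handed in; nothing more can be done
None
```

I pressed the leftmost flap first and it was the one that rocked, so I pushed it down to its stop (24 N peak) and left it open; the other three flaps and the things round the case were never touched, and the job is handed in.

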